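# Weigh the bearing carrier on the hand scale and set it out

### The job

Weigh the carrier of bearings: take the spring hand scale out of its sloping stand, catch its hook under the carrier's hoop handle, lift until the carrier hangs 2 to 5 cm clear of the bench, and keep it hanging still there for two seconds so that the pointer settles. Then, still on the hook and kept low (under 8 cm), carry it to the shallow goods-out tray, lower it gently until it stands flat inside the rim, unhook it, and lay the scale back in its stand face up, fully home, as it was. Lift the carrier only with the scale and leave everything else on the bench where it is.

Things in the scene. Friction and masses are not known exactly. Their poses are not given: they have to be found in the camera images.
- scale: Spring hand scale (loose, 0.16 kg). Origin: middle of the black grip bar; z up the scale, x out of its face, y along the grip. Grip 18 mm thick (x), 90 long (y), 26 high (z): take its flat +x and -x faces, fingers along -z. Neck below it, then the grey body 24 x 56 mm, z = -34 to -114 mm; hook at the bottom. It lies face up in the stand, top leaning 30 degrees (0.524 rad) to the robot's side.
- hook (a joint): How far the sprung hook (with the pointer) is drawn out along the scale's -z, in m: 0 home, at most 0.062. 150 N/m, with 0.45 N of preload that holds it home when unloaded. The carrier, of unknown weight 4.5 to 8.3 N, draws it out by 28 to 55 mm before it lifts.
- hook_seat (a point): Where the middle of a hanging handle bar lies in the hook: on the scale's axis, 153 mm below the grip's middle with the hook home; moves with it. The hook is an open J of 6 mm round steel in the scale's x-z plane, 18 mm wide inside, lowest point 163 mm below the grip's middle. Its back runs at x = -13 mm from 125 mm below the grip's middle downwards and bends in to the axis above that (117 mm).
- hook_tip (a point): Tip of the J, on the face side: x = 15 mm, 140 mm below the grip's middle (hook home). An 8 mm bar whose middle is 124 to 136 mm below the grip's middle passes over the tip from the scale's +x side to the back of the J, meets it when 6 mm behind the axis, and then drops into the seat as the scale rises.
- stand: Fixed steel stand of the scale: foot 130 x 96 mm, post, and a sheet cradle sloping 30 degrees from upright, with side flanges (70 mm gap) and a lower lip on which the scale's body rests, split by a 22 mm gap for the hook. Origin: middle of the foot's underside; x away from the robot at yaw 0, z up; the top leans to -x. Lifted straight up 100 mm, unturned, the scale is free; it goes back the same way.
- seat (a point): Where the middle of the grip is when the scale is home: x = -35, y = 0, z = 165 mm in the stand's frame. There the scale's y is parallel to the stand's y and its z leans 0.524 rad from vertical towards the stand's -x, face up.
- carrier: Parts carrier (loose): open grey steel box, 90 mm (x) by 120 mm (y), 40 mm high, with a fixed steel hoop handle over it and four bearings (up to 19 mm high) inside. Origin: centre of the underside; z up.
- hoop_top (a point): Middle of the hoop's bar at its top: 95 mm above the centre of the carrier's underside. The bar is 8 mm thick, runs along the carrier's y, falls slightly to both sides (to 87 mm at 46 mm from the middle), then goes down into the ends of the box. The space below it is open down to the bearings.
- tray: Goods-out tray (fixed): shallow aluminium tray, 170 mm (x) by 180 mm (y), rim 12 mm high, floor and walls 3 mm thick. Origin: centre of the underside; z up. The carrier goes inside it, flat on the floor.
- spanner: Bystander: open-and-ring spanner, 150 mm long, 8 mm thick, lying flat.
- seal: Bystander: black rubber seal ring, 44 mm across, 10 mm high.
- ring_box: Bystander: flat pale carton, 75 x 40 x 14 mm.
- tape: Bystander: empty cardboard roll core, 90 mm across, 48 mm high, on end.
- gauge_case: Bystander: flat grey instrument case, 65 x 160 x 22 mm.
- carton: Bystander: white carton with a blue band, 90 x 140 x 50 mm.
- tube_a: Bystander: clear tube of piston rings, 62 mm across, 113 mm high, standing.
- tube_b: Bystander: another such tube, 62 mm across, 113 mm high, standing.
- bin: Bystander: open blue parts bin without a handle, 110 x 150 x 70 mm.
There are look-alikes about, which are no part of the job. Leave any green look-alike of the carrier alone. Of the things that look like the tray, the larger one is meant.

How it is judged:
By the outcome, as a careful person would: the job done as asked, in the order asked, and still so for the second after the job is handed in, with the robot touching nothing.
It also fails if it takes over 72 s, if anything falls off the work surface, if the arm or the gripper's body presses on something with over 40 N, if the wrist force passes 120 N, or if a joint passes its speed limit or range.

### The arm

A 6-joint arm with a two-finger parallel gripper is mounted at the origin on the work surface. World frame = base frame: x ahead of the robot, y to its left, z up, the work surface at z = 0. Lengths are in m, angles in degrees, forces in N, time in s.
With the tool pointing down it reaches from about 0.25 to 0.775 m from the base axis. Payload 4 kg.
Tool frame: the origin (TCP) lies midway between the tips of the shut fingers; the grasp point (between the pads) lies 19 mm behind it; z points along the fingers, y is the direction in which the jaws open and shut (so a half turn about z gives the same grasp; the last joint's range is limited). The gripper opens to 94 mm and grips with 3 to 60 N. Pads are 16 mm wide; open, the fingers measure 119 mm over their backs; the gripper's body (75 mm by 177 mm) begins 78 mm behind the grasp point.
Start: joints at [-75.923, 4.996, 78.535, -0, 96.463, -5.907], TCP at [0.188, -0.517, 0.206] pointing down, gripper open.
Joint ranges: [-177.83, 177.83], [-43.37, 116.18], [15.69, 146.23], [-61.86, 241.86], [9.47, 152.12], [-147.06, 147.06]. Speed limits (degrees/s): [159.86, 159.86, 180, 180, 180, 180].

### API

Orientations are given as [roll, pitch, yaw] about the fixed x, y, z axes, in that order (R = Rz(yaw) Ry(pitch) Rx(roll)).
In Python, from rig import ctrl gives the robot as it stands.
- The arm moves only by the tool send_rows, never from a script. Its argument "targets" is a list of rows, each a list of 5 numbers: the opening, from 0 (shut) to 1 (fully open), then the shift along the world's x, y, z in mm, then the turn about the world's z in rad. In form: [[fingers, x, y, z, twist], ...]. A call has 1 to 10 rows; each row shifts and turns the pose as measured when the row begins; what a row does not reach is not made up. A row lasts 1/8 s, in which the tool goes at most 62.5 mm and 10.7 degrees, less where a joint would pass 70% of its speed; a pose out of reach is approached as far as the arm can. A call is refused whole if a number of a shift passes 62.5 or a number of a turn 0.188, either way. A call with a gripper value outside its range is refused whole. The fingers move at their own pace and stop on an object; "grip_force" is the grip in N (left out, the last holds). Time passes only in rows, so rows that do not move let the fingers close. It gives the time, the measured TCP pose, the force and the opening at its end, in the units of the state.
- ctrl.get_obs(): the state, without advancing time (a new reading comes with each control period).
- ctrl.get_image(name): name is "scene" or "top" or "wrist"; returns the picture (420x560x3 uint8, red, green, blue); there is no depth.
- ctrl.camera_model(name): a dict with "mtx" (3x3 intrinsics, pixels), "view" (4x4, takes a point from world to camera coordinates); the wrist camera has in their place "mount" (4x4, takes a point from camera to tool coordinates, whose origin is the TCP and whose axes are the flange's). Camera axes: x right, y down, z forward; pixel columns grow to the right and rows downward; lengths in m; the calibration is good to about 2 mm. A picture is of the moment at which its call begins: read the wrist's pose just before it. camera_model takes no time and is no camera call.
- ctrl.job_done(): hands the job in, once; it reports no verdict.
The state is a dict: "time": time; "joint_pos": joint angles; "joint_velocities": joint speeds; "effort": joint torques, N m; "position": TCP position; "eef_rot": TCP orientation; "ft_force": force on the tool from outside, world axes, zero at the start; "moment": the same for the moment, N m; "gripper_width": finger opening in m.
Only numpy, scipy, OpenCV 4.12 (cv2) and the standard library are available. Lean on these libraries where they do the work, as an engineer would, in place of code of your own. Each camera call takes 0.05 s, during which the arm holds its last target. There are 200 camera calls.

## Working session

There is one attempt and no reset: what is moved stays moved. The work goes in short steps, Python scripts to look and compute and a tool call to move; the robot and the scene stay as the last step left them, time stands still between calls to the robot, and variables do not carry over. Pictures are saved under pics/ and viewed, about 8 in all and at most 12, crops included, and the job is handed in when it is done.

Besides the shell and the picture viewer there is one more tool, called after ">>>" as name(argument=value, ...) on one line, values as JSON. send_rows: Moves the arm, as the interface text tells. Its arguments: {"type":"object","properties":{"targets":{"type":"array"},"grip_force":{"type":"number"}},"required":["targets"]}

```bash
mkdir -p pics; ls
cat > h.py <<'E'
import numpy as np, cv2
from rig import ctrl
from scipy.spatial.transform import Rotation as R
def snap(n,f):
    o=ctrl.get_obs(); im=ctrl.get_image(n); cv2.imwrite('pics/'+f,cv2.cvtColor(im,cv2.COLOR_RGB2BGR)); return o,im
def cam(n,o=None):
    m=ctrl.camera_model(n); K=np.array(m['mtx'])
    if 'view' in m: return K,np.linalg.inv(np.array(m['view']))
    T=np.eye(4);T[:3,:3]=R.from_euler('xyz',o['eef_rot'],degrees=True).as_matrix();T[:3,3]=o['position']
    return K,T@np.array(m['mount'])
def ray(K,C,u,v):
    d=C[:3,:3]@np.linalg.solve(K,[u,v,1.]); return C[:3,3],d/np.linalg.norm(d)
def onz(K,C,u,v,z):
    p,d=ray(K,C,u,v); return p+d*(z-p[2])/d[2]
def tri(r1,r2):
    (p,d),(q,e)=r1,r2; s=np.linalg.lstsq(np.c_[d,-e],q-p,rcond=None)[0]
    a,b=p+s[0]*d,q+s[1]*e; return (a+b)/2,np.linalg.norm(a-b)
def pix(K,C,P):
    c=np.linalg.inv(C)@np.r_[P,1]; u=K@c[:3]; return u[:2]/u[2]
E
python3 - <<'E'
from h import *
for n in('scene','top'):
    o,im=snap(n,n+'0.png'); K,C=cam(n); print(n,K.round(1).tolist(),C.round(3).tolist())
print(o)
print(ctrl.camera_model('wrist'))
E
```

```text
pics
scene [[482.3, 0.0, 282.6], [0.0, 482.3, 213.5], [0.0, 0.0, 1.0]] [[0.6, 0.551, -0.58, 1.117], [0.8, -0.405, 0.443, -0.446], [0.009, -0.73, -0.684, 0.822], [0.0, 0.0, 0.0, 1.0]]
top [[403.0, 0.0, 278.3], [0.0, 403.0, 211.0], [0.0, 0.0, 1.0]] [[-0.027, -0.988, 0.155, 0.391], [-0.999, 0.03, 0.017, 0.017], [-0.021, -0.154, -0.988, 1.055], [0.0, 0.0, 0.0, 1.0]]
{'time': 0.05, 'joint_pos': array([-7.59221601e+01,  5.04046040e+00,  7.86223731e+01, -7.39752449e-04,
        9.64629854e+01, -5.90601206e+00]), 'joint_velocities': array([ 0.02309122, -0.09165503, -0.10874887,  0.06083432,  0.0405488 ,
        0.00809931]), 'effort': array([ 7.21449451e-04, -3.41540694e+01, -3.03596592e+01,  7.19192857e-02,
        3.04701005e-02, -8.87469332e-05]), 'position': array([ 0.18783604, -0.516359  ,  0.20431229]), 'eef_rot': array([-1.79874773e+02, -1.22150297e-02,  1.99837561e+01]), 'ft_force': array([0.23167754, 0.41723237, 0.3713045 ]), 'moment': array([ 0.04687006, -0.01829479, -0.03672017]), 'gripper_width': 0.09405819247935451}
{'mtx': array([[360.96300683,   0.        , 275.16822313],
       [  0.        , 360.96300683, 210.69479086],
       [  0.        ,   0.        ,   1.        ]]), 'mount': array([[ 9.35393537e-04, -9.68163896e-01, -2.50315392e-01,
         7.08060032e-02],
       [ 9.99999382e-01,  7.55009381e-04,  8.16650278e-04,
        -2.55113201e-04],
       [-6.01660846e-04, -2.50316001e-01,  9.68164003e-01,
        -1.79400296e-01],
       [ 0.00000000e+00,  0.00000000e+00,  0.00000000e+00,
         1.00000000e+00]])}
```

```bash
python3 -c "
import cv2
a=cv2.imread('pics/top0.png');cv2.imwrite('pics/top0b.png',cv2.resize(a,(800,600),interpolation=cv2.INTER_CUBIC))
a=cv2.imread('pics/scene0.png');cv2.imwrite('pics/scene0b.png',cv2.resize(a,(800,600),interpolation=cv2.INTER_CUBIC))"
```

```text
(no output)
```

View pics/top0b.png

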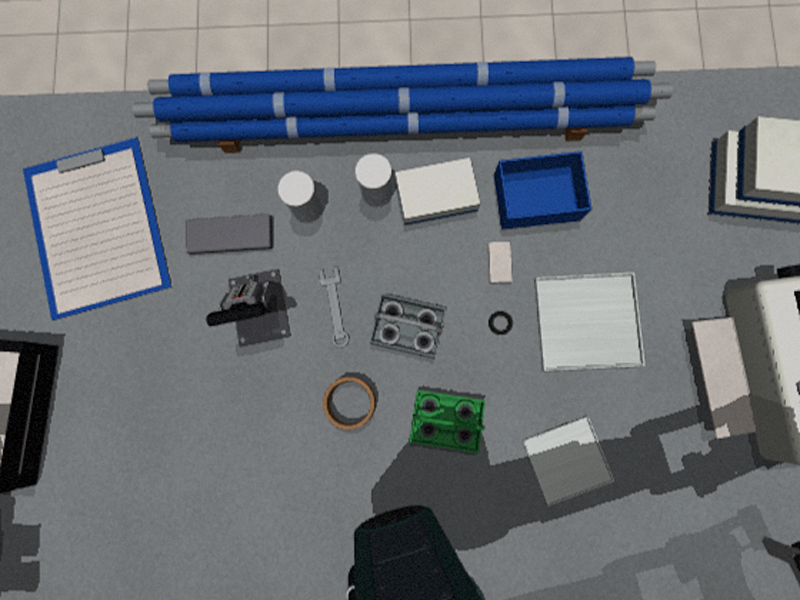

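View pics/scene0b.png

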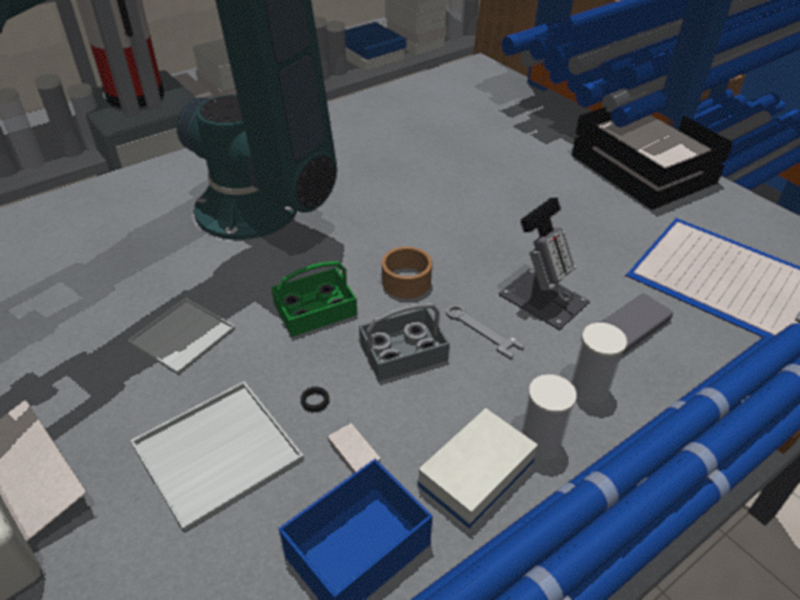

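The top view (800x600) shows the stand with the scale at about (250,305), the grey carrier at (408,325) and the green look-alike at (447,420). There are two tray-like plates: a large one at (590,320) and a small one at (568,460). The targets are the grey carrier (the green one is excluded) and the larger plate. I'll confirm them in one enlarged composite.

Run:
```python
import cv2,numpy as np
t=cv2.imread('pics/top0.png');s=cv2.imread('pics/scene0.png')
def c(a,x,y,w,h): return cv2.resize(a[y:y+h,x:x+w],(400,300),interpolation=cv2.INTER_CUBIC)
# crops 80x60 px -> x5 ; tray crop 100x75 -> x4
cv2.imwrite('pics/comp1.png',np.vstack([np.hstack([c(t,135,180,80,60),c(s,345,130,80,60)]),np.hstack([c(t,250,195,80,60),c(s,245,205,80,60)])]))
```

```text
(no output)
```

View pics/comp1.png

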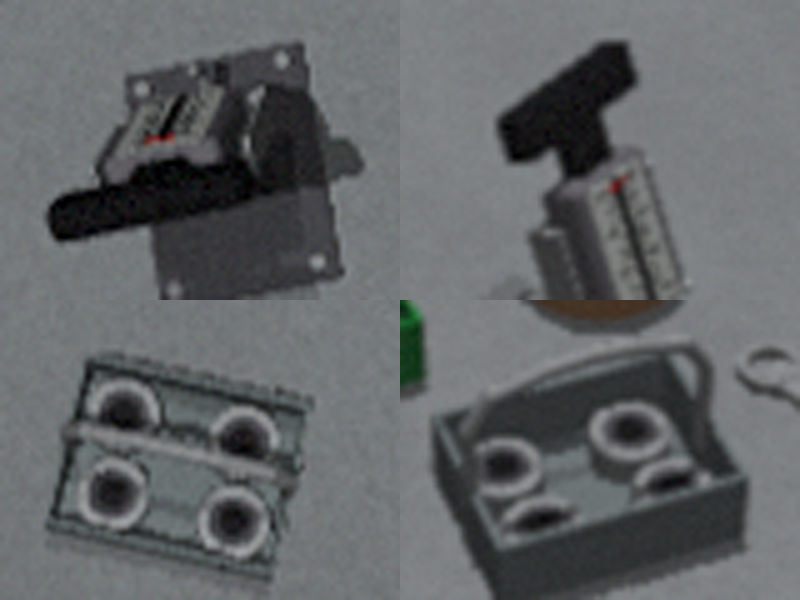

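Bottom row: the grey carrier with its hoop running left–right and slightly tilted. Top row: the scale, face up, with its grip ends at crop (55,218)/(250,185) in the top view and (112,130)/(230,62) in the scene view.

Run:
```python
from h import *
Kt,Ct=cam('top');Ks,Cs=cam('scene')
T=lambda x,y,ox,oy:ray(Kt,Ct,ox+x/5,oy+y/5)
S=lambda x,y,ox,oy:ray(Ks,Cs,ox+x/5,oy+y/5)
for n,a,b in[('gripL',(55,218),(230,62)),('gripR',(250,185),(112,130)),('gripM',(152,203),(168,98))]:
    print(n,*[x.round(4) if hasattr(x,'round') else x for x in tri(T(*a,135,180),S(*b,345,130))])
print('gripM2',tri(T(152,203,135,180),S(171,96,345,130)))
print('hoop',tri(T(183,152,250,195),S(190,55,245,205)))
P=[onz(Kt,Ct,135+x/5,180+y/5,.006) for x,y in[(141,88),(281,60),(318,262),(175,290)]]
print('foot',np.mean(P,0),np.degrees(np.arctan2(*(P[0]+P[1]-P[2]-P[3])[[1,0]])))
P=[onz(Kt,Ct,250+x/5,195+(y-300)/5,.04) for x,y in[(92,355),(312,400),(270,578),(48,525)]]
print('box',np.mean(P,0),np.degrees(np.arctan2(*(P[0]+P[1]-P[2]-P[3])[[1,0]])),[np.linalg.norm(P[i]-P[i-1]) for i in range(4)])
im=cv2.imread('pics/top0.png');g=cv2.cvtColor(im,cv2.COLOR_BGR2GRAY)
m=(g>130).astype(np.uint8);cs,_=cv2.findContours(m[180:270,360:460],cv2.RETR_EXTERNAL,cv2.CHAIN_APPROX_NONE)
r=cv2.minAreaRect(max(cs,key=cv2.contourArea));B=cv2.boxPoints(r)+[360,180];print(B)
P=[onz(Kt,Ct,*p,.012) for p in B]
print('tray',np.mean(P,0),[np.degrees(np.arctan2(*(P[i]-P[i-1])[[1,0]])) for i in range(4)],[np.linalg.norm(P[i]-P[i-1]) for i in range(4)])
```

```text
gripL [0.513  0.3322 0.1645] 0.0059
gripR [0.5243 0.2428 0.1704] 0.0056
gripM [0.5177 0.2874 0.1657] 0.0039
gripM2 (array([0.5180222 , 0.2877211 , 0.16665381]), np.float64(0.005419638288899192))
hoop (array([0.5072915 , 0.01692844, 0.09693437]), np.float64(0.005613222321501142))
foot [0.55307888 0.29338697 0.006     ] 10.40628020648084
box [0.50650046 0.0159971  0.04      ] -15.559422719641587 [np.float64(0.08967181979170069), np.float64(0.11446345355604784), np.float64(0.09286232782544704), np.float64(0.11486779680823848)]
[[374.75272274 193.21968842]
 [447.76429749 189.44322205]
 [451.20633698 255.98933411]
 [378.19476318 259.76580048]]
tray [ 0.50921359 -0.31251082  0.012     ] [np.float64(-0.782501222542883), np.float64(-88.79203343341091), np.float64(177.6254508592812), np.float64(91.33440186312511)] [np.float64(0.17354469402886777), np.float64(0.1908505969143752), np.float64(0.17336822016988562), np.float64(0.18604573779151617)]
```

>>> send_rows(targets=[[1, 18, 0, 40, 0], [1, 18, 20, 40, 0.1], [1, 18, 45, 30, 0.17], [1, 18, 45, 20, 0.17], [1, 18, 45, 10, 0.17], [1, 18, 45, 5, 0.17], [1, 18, 45, 0, 0.17], [1, 18, 45, 0, 0.17], [1, 18, 45, 0, 0.17], [1, 18, 45, 0, 0.1]], grip_force=8)

```text
time: 1.35
position: [0.3691, -0.1242, 0.3452]
eef_rot: [-179.1, -0.1, 101.9]
ft_force: [0.2, -0.4, 0.4]
gripper_width: 0.0938
```

>>> send_rows(targets=[[1, 18, 45, 0, 0], [1, 18, 45, 0, 0], [1, 18, 45, 0, 0], [1, 18, 45, 0, 0], [1, 18, 45, 0, 0], [1, 18, 45, 0, 0], [1, 18, 45, 0, 0], [1, 10, 40, 0, 0], [1, 0, 0, 0, 0]])

```text
time: 2.48
position: [0.5067, 0.2462, 0.3387]
eef_rot: [-178.6, -0.0, 102.2]
ft_force: [0.1, -0.2, 0.6]
gripper_width: 0.0938
```

Run:
```python
from h import *
o,im=snap('wrist','w1.png');K,C=cam('wrist',o);print(o['position'],o['eef_rot'],C.round(3).tolist())
for P in[(.518,.287,.165),(.513,.332,.165),(.524,.243,.165)]:print(pix(K,C,P))
```

```text
[0.50669142 0.24624986 0.33868444] [-1.78618345e+02 -2.71259127e-02  1.02174320e+02] [[0.977, 0.211, 0.03, 0.494], [0.212, -0.945, -0.249, 0.318], [-0.025, 0.25, -0.968, 0.518], [0.0, 0.0, 0.0, 1.0]]
[301.4794177  154.63005468]
[307.31078854 106.30422019]
[297.21551339 199.17544822]
```

View pics/w1.png

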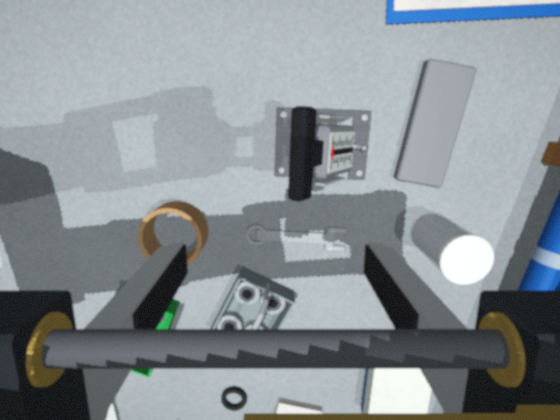

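The close view shows the grip bar centred at (302,153), 1–2 px from my prediction of (301,155). The yaw from the bar and foot screws is about 10 deg. Descending.

>>> send_rows(targets=[[1, 11, 41, 0, -0.038], [1, 0, 0, -50, 0], [1, 0, 0, -50, 0], [1, 0, 0, -30, 0], [1, 0, 0, 0, 0]])

```text
time: 3.15
position: [0.5179, 0.2796, 0.208]
eef_rot: [-178.8, 0.2, 99.4]
ft_force: [-0.2, -1.2, 1.0]
gripper_width: 0.094
```

>>> send_rows(targets=[[1, 0, 9, -20, 0], [1, 0, 0, -25, 0], [1, 0, 0, -14, 0], [1, 0, 0, 0, 0]])

```text
time: 3.65
position: [0.5204, 0.289, 0.1519]
eef_rot: [-179.4, 0.0, 99.2]
ft_force: [-0.0, -0.5, 0.1]
gripper_width: 0.0938
```

>>> send_rows(targets=[[0.45, -2, -1, -3, 0], [0.35, 0, 0, 0, 0], [0.35, 0, 0, 0, 0], [0, 0, 0, 0, 0], [0, 0, 0, 0, 0], [0, 0, 0, 0, 0]], grip_force=8)

```text
time: 4.4
position: [0.52, 0.2889, 0.1526]
eef_rot: [-179.8, -0.1, 99.2]
ft_force: [-0.4, 0.7, 0.9]
gripper_width: 0.0371
```

Run:
```python
from h import *
o,im=snap('scene','s1.png');a=cv2.imread('pics/s1.png');print(o['gripper_width'],o['position'],o['ft_force'])
cv2.imwrite('pics/s1c.png',cv2.resize(a[70:250,300:480],(600,600),interpolation=cv2.INTER_CUBIC))
```

```text
0.03707844410510657 [0.52000163 0.28886456 0.15256518] [-0.43290838  0.73292507  0.91633953]
```

View pics/s1c.png

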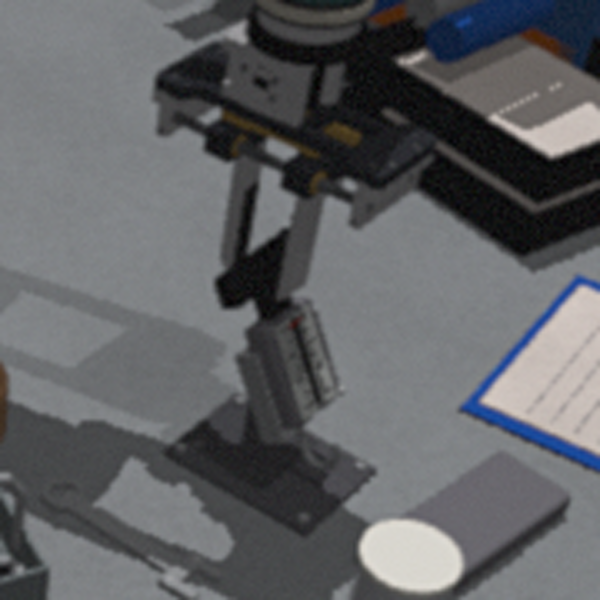

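The fingers straddle the bar and are still closing (37 mm open); the scale is undisturbed.

>>> send_rows(targets=[[0, -2, 0, -3, 0], [0, 0, 0, 0, 0], [0, 0, 0, 0, 0], [0, 0, 0, 0, 0]], grip_force=8)

```text
time: 4.95
position: [0.5205, 0.2891, 0.1524]
eef_rot: [179.8, -0.1, 99.2]
ft_force: [0.3, -0.3, 1.6]
gripper_width: 0.0281
```

>>> send_rows(targets=[[0, 0, 0, 10, 0], [0, 0, 0, 12, 0], [0, 0, 0, 15, 0], [0, 0, 0, 15, 0], [0, 0, 0, 15, 0]], grip_force=10)

```text
time: 5.58
position: [0.5185, 0.2884, 0.2197]
eef_rot: [-179.8, -0.0, 99.2]
ft_force: [0.8, -0.0, -1.0]
gripper_width: 0.0245
```

>>> send_rows(targets=[[0, 0, 0, 15, 0], [0, 0, 0, 18, 0], [0, 0, 0, 18, 0], [0, 0, 0, 18, 0], [0, 0, 0, 15, 0], [0, 0, 0, 10, 0], [0, 0, 0, 0, 0]], grip_force=12)

```text
time: 6.45
position: [0.5187, 0.2889, 0.3272]
eef_rot: [179.7, -0.2, 99.2]
ft_force: [-0.0, -0.1, -1.7]
gripper_width: 0.0182
```

Run:
```python
from h import *
o,im=snap('scene','s2.png');a=cv2.imread('pics/s2.png');print(o['gripper_width'],o['position'],o['ft_force'])
cv2.imwrite('pics/s2c.png',cv2.resize(a[40:220,300:480],(600,600),interpolation=cv2.INTER_CUBIC))
```

```text
0.018183843412858433 [0.51865882 0.28893506 0.32718472] [-0.0313664  -0.11745822 -1.70368396]
```

View pics/s2c.png

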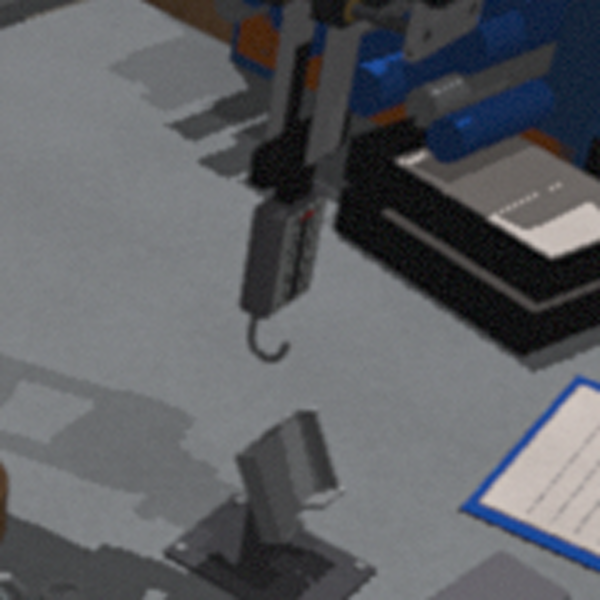

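The scale hangs upright in the jaws, free of the stand (18.2 mm = bar thickness), with the hook bottom at crop (268,358). Next I find the hook's height relative to the TCP.

Run:
```python
from h import *
K,C=cam('scene');x,y=.5187,.2889
v=np.array([0,0,1.])
for n,(a,b),off in[('hook low',(268,361),0),('grip top?',(262,145),0),('red ptr',(308,213),0)]:
    p,d=tri(ray(K,C,300+a*.3,40+b*.3),(np.array([x,y,0]),v));print(n,p,d,'rel TCP z',p[2]-.3272)
for dz in(.012,.019,.026):
  print(dz,[(((pix(K,C,(x,y,.3272+dz+h)))-[300,40])/.3).round(0) for h in(-.163,-.114,0)])
```

```text
hook low [0.52009234 0.29002471 0.17052751] 0.003579706727912765 rel TCP z -0.15667249325340782
grip top? [0.50964624 0.28114323 0.33138938] 0.02384433617694017 rel TCP z 0.0041893813339312636
red ptr [0.52336494 0.29260101 0.28814853] 0.011909516616519405 rel TCP z -0.039051465895918736
0.012 [array([264., 353.]), array([275., 293.]), array([302., 138.])]
0.019 [array([266., 345.]), array([276., 284.]), array([304., 128.])]
0.026 [array([267., 337.]), array([278., 275.]), array([306., 117.])]
```

>>> send_rows(targets=[[0, 0, -30, 5, -0.05], [0, 0, -45, 5, -0.1], [0, 0, -50, 0, -0.1], [0, 0, -50, 0, -0.1], [0, 0, -45, 0, -0.08], [0, -10, -20, 0, 0], [0, 0, 0, 0, 0]], grip_force=45)

```text
time: 7.38
position: [0.505, 0.0423, 0.3287]
eef_rot: [-179.5, 0.0, 73.9]
ft_force: [-0.3, 0.4, -2.5]
gripper_width: 0.0177
```

>>> send_rows(targets=[[0, -20, -8, 0, 0], [0, -20, -8, 0, 0], [0, 0, 0, -30, 0], [0, 0, 0, -30, 0], [0, 0, 0, -25, 0], [0, 0, 0, 0, 0], [0, 0, 0, 0, 0]])

```text
time: 8.25
position: [0.4645, 0.0323, 0.2392]
eef_rot: [-179.3, -0.2, 74.3]
ft_force: [0.3, -0.2, -1.1]
gripper_width: 0.0173
```

Run:
```python
from h import *
o,im=snap('scene','s3.png');a=cv2.imread('pics/s3.png');print(o['gripper_width'],o['position'],o['eef_rot'],o['ft_force'])
cv2.imwrite('pics/s3c.png',cv2.resize(a[130:280,210:360],(600,600),interpolation=cv2.INTER_CUBIC))
K,C=cam('scene')
x,y,z=o['position']
for h in(-.157,-.108):print(pix(K,C,(x,y,z+h)))
```

```text
0.017282699547413537 [0.46445787 0.03228573 0.23919191] [-1.79323608e+02 -1.63096850e-01  7.43451628e+01] [ 0.34819938 -0.16804009 -1.14904678]
[275.80113518 207.61148332]
[275.79681636 191.20975876]
```

View pics/s3c.png

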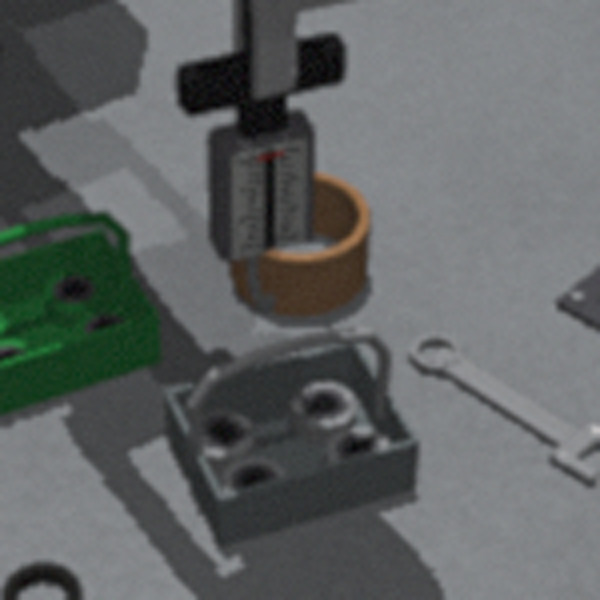

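The hook (262,305) is behind and above the hoop and lined up with its middle, reading about 153–157 mm below the TCP. Lower, then advance along the carrier's x.

>>> send_rows(targets=[[0, -1, -4, -11, 0], [0, 0, 0, -11, 0], [0, 0, 0, 0, 0], [0, 0, 0, 0, 0]])

```text
time: 8.8
position: [0.4644, 0.0279, 0.2176]
eef_rot: [-179.5, -0.2, 74.3]
ft_force: [-0.1, 0.9, -1.5]
gripper_width: 0.0173
```

>>> send_rows(targets=[[0, 10, -3, 0, 0], [0, 10, -3, 0, 0], [0, 10, -3, 0, 0], [0, 8, -2, 0, 0], [0, 5, -1, 0, 0], [0, 3, -1, 0, 0], [0, 0, 0, 0, 0]])

```text
time: 9.68
position: [0.5146, 0.0138, 0.2178]
eef_rot: [-179.5, -0.2, 74.3]
ft_force: [-0.3, 0.3, -1.7]
gripper_width: 0.0178
```

Run:
```python
from h import *
o,im=snap('scene','s4.png');a=cv2.imread('pics/s4.png');print(o['gripper_width'],o['position'],o['eef_rot'],o['ft_force'])
cv2.imwrite('pics/s4c.png',cv2.resize(a[160:260,240:340],(600,600),interpolation=cv2.INTER_CUBIC))
```

```text
0.017800781042315722 [0.51462659 0.01375206 0.21781209] [-179.54660685   -0.22007678   74.31553539] [-0.33562451  0.34673553 -1.70750058]
```

View pics/s4c.png

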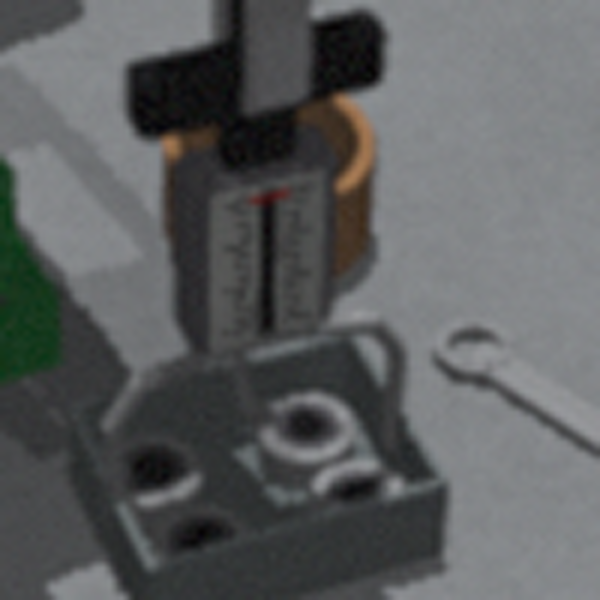

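The scale covers the hoop's middle, with the hook at (250,400) passing below the bar and no contact force. Raise.

>>> send_rows(targets=[[0, 0, 0, 8, 0], [0, 0, 0, 8, 0], [0, -3, 1, 4, 0], [0, -3, 1, 0, 0], [0, 0, 0, 6, 0], [0, 0, 0, 8, 0], [0, 0, 0, 8, 0], [0, 0, 0, 0, 0]])

```text
time: 10.72
position: [0.5077, 0.0161, 0.2624]
eef_rot: [-179.6, -0.2, 74.3]
ft_force: [0.3, 0.1, -5.5]
gripper_width: 0.0179
```

Hooked: about 3.8 N is on the spring.

>>> send_rows(targets=[[0, 0, 0, 6, 0], [0, 0, 0, 6, 0], [0, 0, 0, 6, 0], [0, 0, 0, 6, 0], [0, 0, 0, 0, 0], [0, 0, 0, 0, 0]])

```text
time: 11.48
position: [0.5066, 0.016, 0.2844]
eef_rot: [-179.2, -0.1, 74.3]
ft_force: [-1.0, -0.3, -8.1]
gripper_width: 0.0177
```

>>> send_rows(targets=[[0, 0, 0, 6, 0], [0, 0, 0, 6, 0], [0, 0, 0, 6, 0], [0, 0, 0, 0, 0], [0, 0, 0, 0, 0], [0, 0, 0, 0, 0]])

```text
time: 12.22
position: [0.5059, 0.0163, 0.3025]
eef_rot: [-179.0, -0.1, 74.3]
ft_force: [0.0, 0.8, -8.9]
gripper_width: 0.0178
```

Run:
```python
from h import *
o,im=snap('scene','s5.png');a=cv2.imread('pics/s5.png');print(o['position'],o['ft_force'])
K,C=cam('scene');b=cv2.imread('pics/scene0.png')
# bottom front corner of the box: print column profile, lower edge along image columns, now vs start
for n,i in(('before',b),('now',a)):
    g=cv2.cvtColor(i,cv2.COLOR_BGR2GRAY).astype(int)
    for c in(285,295,305): print(n,c,g[225:285:1,c].tolist())
```

```text
[0.50593258 0.01625834 0.30253994] [ 0.03687956  0.76770371 -8.87461324]
before 285 [46, 74, 132, 140, 127, 112, 116, 127, 126, 114, 86, 59, 57, 53, 53, 72, 104, 114, 114, 113, 113, 113, 116, 107, 71, 51, 48, 50, 48, 49, 49, 49, 49, 49, 46, 55, 69, 71, 74, 101, 124, 128, 130, 128, 128, 129, 125, 129, 131, 129, 126, 126, 129, 128, 128, 128, 129, 128, 129, 128]
before 295 [62, 103, 128, 117, 93, 73, 67, 72, 107, 137, 132, 92, 101, 134, 120, 89, 52, 39, 58, 93, 104, 72, 50, 49, 48, 51, 53, 49, 51, 49, 48, 49, 53, 66, 68, 77, 113, 129, 130, 128, 126, 127, 127, 131, 126, 128, 126, 130, 131, 126, 128, 131, 134, 131, 127, 131, 134, 127, 126, 128]
before 305 [57, 57, 58, 58, 56, 59, 57, 56, 55, 53, 48, 42, 46, 60, 94, 130, 133, 112, 74, 51, 50, 50, 51, 49, 50, 47, 51, 51, 48, 54, 68, 71, 85, 126, 135, 129, 130, 129, 130, 129, 127, 126, 127, 124, 128, 129, 130, 130, 130, 126, 128, 129, 127, 129, 130, 129, 130, 131, 128, 130]
now 285 [104, 79, 75, 79, 95, 116, 120, 94, 62, 58, 56, 56, 72, 92, 102, 93, 80, 66, 63, 53, 53, 52, 53, 52, 55, 56, 53, 53, 54, 52, 52, 53, 54, 59, 70, 74, 77, 75, 74, 74, 74, 77, 76, 74, 77, 72, 74, 72, 75, 72, 75, 73, 74, 75, 73, 75, 74, 75, 75, 76]
now 295 [138, 116, 92, 108, 135, 147, 135, 91, 91, 137, 129, 85, 43, 29, 44, 57, 60, 55, 49, 52, 52, 56, 51, 53, 51, 53, 49, 54, 54, 55, 57, 69, 75, 75, 72, 73, 73, 72, 75, 74, 72, 75, 77, 75, 75, 73, 75, 77, 76, 74, 72, 78, 75, 72, 75, 78, 75, 75, 75, 75]
now 305 [68, 58, 57, 53, 46, 48, 49, 44, 44, 43, 52, 96, 132, 119, 78, 50, 55, 51, 51, 50, 53, 54, 54, 53, 53, 51, 54, 56, 70, 75, 72, 71, 89, 129, 139, 135, 123, 98, 86, 76, 68, 69, 83, 111, 95, 80, 83, 78, 73, 74, 73, 76, 72, 75, 75, 75, 77, 78, 75, 76]
```

>>> send_rows(targets=[[0, 0, 0, 6, 0], [0, 0, 0, 6, 0], [0, 0, 0, 6, 0], [0, 0, 0, 3, 0], [0, 0, 0, 0, 0], [0, 0, 0, 0, 0]])

```text
time: 13.02
position: [0.506, 0.0162, 0.3254]
eef_rot: [-179.0, -0.1, 74.3]
ft_force: [0.5, -0.2, -9.4]
gripper_width: 0.0176
```

Run:
```python
from h import *
o,im=snap('scene','s6.png');a=cv2.imread('pics/s6.png');print(o['position'],o['ft_force'])
o,im=snap('top','t6.png')
b=cv2.imread('pics/scene0.png')
f=lambda a:cv2.resize(a[160:280,230:330],(400,480),interpolation=cv2.INTER_CUBIC)
cv2.imwrite('pics/s6c.png',np.hstack([f(b),f(a)]))
```

```text
[0.50600312 0.01624683 0.32539888] [ 0.47660125 -0.17296455 -9.3894898 ]
```

View pics/s6c.png

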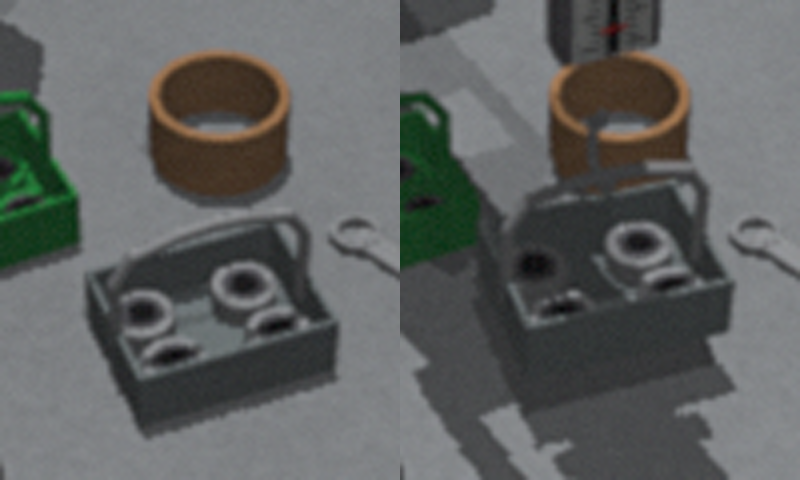

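The carrier hangs level on the hook. Its near-right rim corner moved from (335,322) to (332,285) in the crop. Compute the clearance.

Run:
```python
from h import *
K,C=cam('scene')
f=lambda x,y:(230+x/4,160+y/4)
for n,b,a in[('NR',(335,322),(332,285)),('NL',(140,378),(128,328)),('hoopR',(303,222),(302,172)),('FL',(88,275),(82,228))]:
    z=.04 if n!='hoopR' else .085
    P=onz(K,C,*f(*b),z);p,d=tri(ray(K,C,*f(*a)),(P,np.array([0,0,1.])));print(n,(p[2]-z)*1000,d*1000)
```

```text
NR 29.07716986744228 3.2114042818550437
NL 39.699359568918005 5.736423552139269
hoopR 37.25143730342731 2.1194695369334857
FL 37.33293442540479 2.0917519463672143
```

>>> send_rows(targets=[[0, 0, 0, 0, 0], [0, 0, 0, 0, 0], [0, 0, 0, 0, 0], [0, 0, 0, 0, 0], [0, 0, 0, 0, 0]])

```text
time: 13.75
position: [0.5057, 0.0162, 0.3246]
eef_rot: [-178.9, -0.1, 74.3]
ft_force: [-0.0, -0.5, -8.9]
gripper_width: 0.0177
```

About 36 mm clear. Hold still for well over 2 s.

>>> send_rows(targets=[[0, 0, 0, 0, 0], [0, 0, 0, 0, 0], [0, 0, 0, 0, 0], [0, 0, 0, 0, 0], [0, 0, 0, 0, 0], [0, 0, 0, 0, 0], [0, 0, 0, 0, 0], [0, 0, 0, 0, 0], [0, 0, 0, 0, 0], [0, 0, 0, 0, 0]])

```text
time: 15.0
position: [0.5057, 0.0162, 0.3247]
eef_rot: [-179.0, -0.1, 74.3]
ft_force: [-0.5, 0.1, -8.9]
gripper_width: 0.0179
```

>>> send_rows(targets=[[0, 0, 0, 0, 0], [0, 0, 0, 0, 0], [0, 0, 0, 0, 0], [0, 0, 0, 0, 0], [0, 0, 0, 0, 0], [0, 0, 0, 0, 0], [0, 0, 0, 0, 0], [0, 0, 0, 0, 0], [0, 0, 0, 0, 0], [0, 0, 0, 0, 0]])

```text
time: 16.25
position: [0.5057, 0.0162, 0.3247]
eef_rot: [-179.0, -0.1, 74.3]
ft_force: [0.3, -0.2, -8.7]
gripper_width: 0.018
```

>>> send_rows(targets=[[0, 0, 0, 0, 0], [0, 0, 0, 0, 0], [0, 0, 0, 0, 0], [0, 0, 0, 0, 0], [0, 0, 0, 0, 0], [0, 0, 0, 0, 0], [0, 0, 0, 0, 0], [0, 0, 0, 0, 0], [0, 0, 0, 0, 0], [0, 0, 0, 0, 0]])

```text
time: 17.5
position: [0.5057, 0.0162, 0.3247]
eef_rot: [-179.0, -0.1, 74.3]
ft_force: [-0.3, 0.0, -8.8]
gripper_width: 0.0179
```

Settled at about 7.2 N net (8.8 minus 1.6 for the scale). Carry smoothly to the tray.

>>> send_rows(targets=[[0, 0, -3, 0, 0], [0, 0, -6, 0, 0], [0, 0, -9, 0, 0], [0, 0, -12, 0, 0], [0, 0, -13, 0, 0], [0, 0, -14, 0, 0], [0, 0, -14, 0, 0], [0, 0, -14, 0, 0], [0, 0, -14, 0, 0], [0, 0, -14, 0, 0]])

```text
time: 18.75
position: [0.5055, -0.1053, 0.3246]
eef_rot: [-179.0, -0.0, 74.3]
ft_force: [-0.5, 0.3, -8.0]
gripper_width: 0.0171
```

>>> send_rows(targets=[[0, 0, -14, 0, 0], [0, 0, -14, 0, 0], [0, 0, -14, 0, 0], [0, 0, -14, 0, 0], [0, 0, -14, 0, 0], [0, 0, -14, 0, 0], [0, 0, -14, 0, 0], [0, 0, -14, 0, 0], [0, 0, -14, 0, 0], [0, 0, -14, 0, 0]])

```text
time: 20.0
position: [0.5056, -0.2553, 0.3241]
eef_rot: [-178.9, -0.1, 74.3]
ft_force: [0.2, 0.8, -9.9]
gripper_width: 0.0177
```

>>> send_rows(targets=[[0, 0.5, -13, 0, 0], [0, 0.5, -12, 0, 0], [0, 0.5, -10, 0, 0], [0, 0.5, -8, 0, 0], [0, 0.5, -6, 0, 0], [0, 0, -3, 0, 0], [0, 0, -1, 0, 0], [0, 0, 0, 0, 0], [0, 0, 0, 0, 0], [0, 0, 0, 0, 0]])

```text
time: 21.25
position: [0.5085, -0.3119, 0.3239]
eef_rot: [-178.9, -0.1, 74.3]
ft_force: [-1.0, 0.4, -9.2]
gripper_width: 0.0176
```

Run:
```python
from h import *
o,im=snap('scene','s7.png');a=cv2.imread('pics/s7.png');print(o['position'],o['ft_force'])
o,im=snap('top','t7.png');b=cv2.imread('pics/t7.png')
cv2.imwrite('pics/s7c.png',np.hstack([cv2.resize(a[190:390,70:250],(396,440)),cv2.resize(b[165:285,350:470],(400,440))]))
```

```text
[ 0.50848146 -0.31188605  0.32388117] [-0.95126994  0.35206541 -9.21554499]
```

View pics/s7c.png

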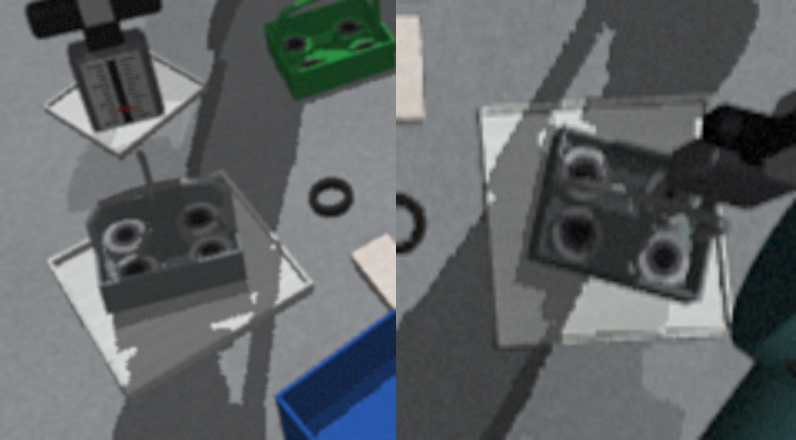

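The carrier hangs over the tray (the offset in the top view is height parallax) and clears the rim on all sides. Lower gently.

>>> send_rows(targets=[[0, 0, 0, -5, 0], [0, 0, 0, -5, 0], [0, 0, 0, -5, 0], [0, 0, 0, -4, 0], [0, 0, 0, -4, 0], [0, 0, 0, -3, 0], [0, 0, 0, -3, 0], [0, 0, 0, -3, 0], [0, 0, 0, -3, 0], [0, 0, 0, -3, 0]])

```text
time: 22.6
position: [0.5082, -0.3127, 0.284]
eef_rot: [-179.0, 0.0, 74.3]
ft_force: [-0.5, -0.2, -7.3]
gripper_width: 0.0178
```

>>> send_rows(targets=[[0, 0, 0, -5, 0], [0, 0, 0, -5, 0], [0, 0, 0, -5, 0], [0, 0, 0, -5, 0], [0, 0, 0, -6, 0], [0, 0, 0, -6, 0], [0, 0, 0, 0, 0]])

```text
time: 23.48
position: [0.5087, -0.3131, 0.2531]
eef_rot: [-179.2, 0.1, 74.3]
ft_force: [-0.1, 0.8, -3.6]
gripper_width: 0.0177
```

>>> send_rows(targets=[[0, 0, 0, -7, 0], [0, 0, 0, -7, 0], [0, 0, 0, -6, 0], [0, 0, 0, -6, 0], [0, 0, 0, -5, 0], [0, 0, 0, 0, 0], [0, 0, 0, 0, 0]])

```text
time: 24.35
position: [0.5098, -0.313, 0.222]
eef_rot: [-179.5, 0.1, 74.3]
ft_force: [0.3, 0.3, -2.4]
gripper_width: 0.0175
```

>>> send_rows(targets=[[0, 0, 0, -2, 0], [0, -6, 2, 0, 0], [0, -8, 2, 0, 0], [0, -8, 2, 0, 0], [0, -8, 2, 0, 0], [0, -10, 3, 0, 0], [0, 0, 0, 0, 0]])

```text
time: 25.22
position: [0.4666, -0.3013, 0.221]
eef_rot: [-179.6, 0.2, 74.3]
ft_force: [0.4, -0.3, -1.2]
gripper_width: 0.0176
```

Free of the bar (no horizontal force). Rise, then look.

>>> send_rows(targets=[[0, -5, 1, 15, 0], [0, 0, 0, 30, 0], [0, 0, 0, 40, 0], [0, 0, 0, 40, 0], [0, 0, 0, 10, 0]])

```text
time: 25.85
position: [0.4602, -0.2996, 0.3628]
eef_rot: [-179.7, 0.2, 74.3]
ft_force: [-0.0, -0.7, -0.9]
gripper_width: 0.0177
```

Run:
```python
from h import *
o,im=snap('scene','s8.png');a=cv2.imread('pics/s8.png');print(o['position'],o['ft_force'])
o,im=snap('top','t8.png');b=cv2.imread('pics/t8.png')
cv2.imwrite('pics/s8c.png',np.hstack([cv2.resize(a[150:390,70:286],(396,440)),cv2.resize(b[165:285,350:470],(400,440))]))
```

```text
[ 0.4601888  -0.29958618  0.36283879] [-0.00320312 -0.7057899  -0.90663028]
```

View pics/s8c.png

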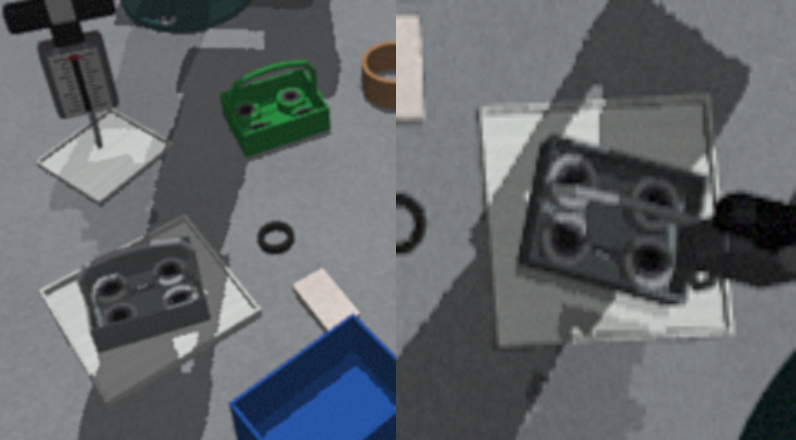

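The carrier stands flat inside the rim and is unhooked; the scale is upright and the pointer is home. Now back to the stand, approaching in front of the cradle.

>>> send_rows(targets=[[0, 5, 20, 0, 0.02], [0, 8, 40, 0, 0.04], [0, 8, 45, 0, 0.04], [0, 8, 45, 0, 0.04], [0, 8, 45, 0, 0.04], [0, 8, 45, 0, 0.04], [0, 8, 45, 0, 0.04], [0, 8, 45, 0, 0.04], [0, 8, 45, 0, 0.04], [0, 8, 45, 0, 0.04]])

```text
time: 27.2
position: [0.5297, 0.1441, 0.3376]
eef_rot: [-177.3, -0.6, 97.3]
ft_force: [-0.0, -0.4, -1.8]
gripper_width: 0.0175
```

>>> send_rows(targets=[[0, 8, 45, 0, 0.04], [0, 6, 40, 0, 0.03], [0, 5, 40, 0, 0], [0, 5, 30, 0, 0], [0, 0, 0, 0, 0]])

```text
time: 27.82
position: [0.5458, 0.313, 0.3248]
eef_rot: [-176.0, -0.5, 102.3]
ft_force: [-0.3, 0.2, -1.0]
gripper_width: 0.0178
```

>>> send_rows(targets=[[0, 12, -8, 0, -0.04], [0, 11, -8, 0, 0], [0, 0, 0, -30, 0], [0, 0, 0, -28, 0], [0, 0, 0, 0, 0]])

```text
time: 28.45
position: [0.5715, 0.29, 0.2644]
eef_rot: [-175.9, -0.4, 99.5]
ft_force: [-0.1, -0.5, -0.9]
gripper_width: 0.0176
```

>>> send_rows(targets=[[0, -2, 7, 0, 0], [0, 0, 0, -8, 0], [0, 0, 0, -6, 0], [0, 0, 0, 0, 0]], grip_force=6)

```text
time: 28.95
position: [0.5713, 0.2965, 0.254]
eef_rot: [-176.3, -0.5, 99.3]
ft_force: [0.5, -0.3, -1.4]
gripper_width: 0.0181
```

Run:
```python
from h import *
o,im=snap('scene','s9.png');a=cv2.imread('pics/s9.png');print(o['position'],o['eef_rot'],o['ft_force'],o['gripper_width'])
o,im=snap('wrist','w9.png');b=cv2.imread('pics/w9.png')
cv2.imwrite('pics/s9c.png',np.hstack([cv2.resize(a[90:230,330:470],(400,400),interpolation=cv2.INTER_CUBIC),cv2.resize(b[60:260,200:400],(400,400))]))
```

```text
[0.57132212 0.29647166 0.25399521] [-176.325997     -0.47459711   99.33697193] [ 0.45895867 -0.32187058 -1.36967211] 0.018127377744876945
```

View pics/s9c.png

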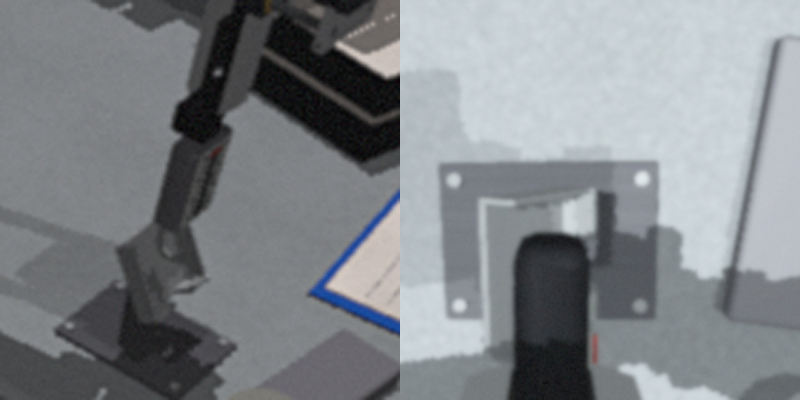

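The scale leans into the cradle's opening from the front, between the flanges, with the hook near the sheet. That was my 12th view, so from here I work numerically. First I cross-check lateral alignment from the foot screws and the grip's end in this wrist picture.

Run:
```python
from h import *
o=ctrl.get_obs();K,C=cam('wrist',o)
f=lambda x,y:(200+(x-400)/2,60+y/2)
P=[onz(K,C,*f(*p),.006) for p in[(453,180),(642,178),(640,306),(459,306)]]
print('foot',np.mean(P,0),'yaw',np.degrees(np.arctan2(*(P[1]+P[2]-P[0]-P[3])[[1,0]])),[np.linalg.norm(P[i]-P[i-1]).round(4) for i in range(4)])
z=o['position'][2]+.008+.01
e=onz(K,C,*f(552,236),z);t=o['position'];psi=np.radians(o['eef_rot'][2]-90)
print('bar end',e,'lateral from TCP',(e-t)[:2]@[-np.sin(psi),np.cos(psi)],'x',(e-t)[:2]@[np.cos(psi),np.sin(psi)])
F=np.mean(P,0)[:2];c,s=np.cos(np.radians(10)),np.sin(np.radians(10));d=t[:2]-F
print('TCP in stand',d@[c,s],d@[-s,c])
```

```text
foot [0.55284872 0.29267564 0.006     ] yaw 10.32408941320779 [np.float64(0.0771), np.float64(0.1114), np.float64(0.077), np.float64(0.1113)]
bar end [0.56393809 0.34149105 0.27257607] lateral from TCP 0.045585334831749154 x -0.0001265182435416809
TCP in stand 0.018995598846579274 0.0005644105538341313
```

Lateral error is about 1 mm and yaw error 1 deg. Now slide down the cradle with a weak grip.

>>> send_rows(targets=[[0, -2, 0, -7, 0.017], [0, -2, -1, -6, 0], [0, -4, -1, -7, 0], [0, -5, -1, -7, 0], [0, 0, 0, 0, 0]], grip_force=6)

```text
time: 29.68
position: [0.5587, 0.2937, 0.2273]
eef_rot: [-176.7, -0.5, 100.4]
ft_force: [1.3, 0.0, -2.0]
gripper_width: 0.0196
```

Contact and tilting as predicted (19.6 mm). Continue.

>>> send_rows(targets=[[0, -5, -1, -7, 0], [0, -5, -1, -8, 0], [0, -5, -1, -7, 0], [0, -5, -1, -8, 0], [0, 0, 0, 0, 0]], grip_force=6)

```text
time: 30.3
position: [0.537, 0.2893, 0.1951]
eef_rot: [-176.7, -0.5, 100.4]
ft_force: [0.6, -0.6, -1.6]
gripper_width: 0.0228
```

>>> send_rows(targets=[[0, -5, -1, -6, 0], [0, -5, 0, -6, 0], [0, -4, -1, -5, 0], [0, -3, 0, -4, 0], [0, 0, 0, 0, 0]], grip_force=6)

```text
time: 30.92
position: [0.519, 0.2872, 0.1729]
eef_rot: [-176.7, -0.5, 100.4]
ft_force: [2.4, -0.0, -1.6]
gripper_width: 0.0248
```

```bash
cat >> h.py <<'E'
def red(im,box=(330,80,480,240)):
    x0,y0,x1,y1=box;h=im[y0:y1,x0:x1].astype(int);m=(h[...,0]>110)&(h[...,0]>1.7*h[...,1])&(h[...,0]>1.7*h[...,2])
    v,u=np.nonzero(m); return (len(u),(u.mean()+x0).round(2),(v.mean()+y0).round(2)) if len(u) else None
E
python3 - <<'E'
from h import *
ld=lambda f:cv2.cvtColor(cv2.imread('pics/'+f),cv2.COLOR_BGR2RGB)
o,im=snap('scene','s10.png');o2,it=snap('top','t10.png')
print('scene',red(ld('scene0.png')),red(ld('s1.png')),red(ld('s2.png')),red(ld('s9.png')),red(im))
tb=(130,170,230,250)
print('top',red(ld('top0.png'),tb),red(it,tb))
K,C=cam('scene')
# predicted pointer pixel: pointer on face; calibrate its z_s from home with grip (.5195,.2878,.165), yaw 10
def P(e,z,th,zs,xs=.013):
    c,s=np.cos(th),np.sin(th);x=xs*c-zs*s;zz=z+xs*s+zs*c;x+=-.035+e
    a=np.radians(10.3);return np.array([.5528+x*np.cos(a),.2927+x*np.sin(a),zz])
for zs in(-.04,-.045,-.05):print('home zs',zs,pix(K,C,P(0,.165,np.radians(30),zs)))
for th in(12,16,20,25):
  for zz in(.173,.181,.190):print(th,zz,pix(K,C,P(.001,zz,np.radians(th),-.045)).round(1))
E
```

```text
scene (1, np.float64(387.0), np.float64(167.0)) None None None None
top (1, np.float64(169.0), np.float64(207.0)) None
home zs -0.04 [387.02634249 165.63237981]
home zs -0.045 [387.6325853  167.56078854]
home zs -0.05 [388.23696723 169.48327798]
12 0.173 [383.8 165.9]
12 0.181 [384.3 163.2]
12 0.19 [384.9 160.1]
16 0.173 [384.9 165.9]
16 0.181 [385.4 163.1]
16 0.19 [386. 160.]
20 0.173 [386.  165.7]
20 0.181 [386.5 163. ]
20 0.19 [387.1 159.9]
25 0.173 [387.3 165.4]
25 0.181 [387.8 162.7]
25 0.19 [388.4 159.6]
```

```bash
cat >> h.py <<'E'
def red(im,box=(365,120,410,190)):
    x0,y0,x1,y1=box;h=cv2.GaussianBlur(im,(3,3),0)[y0:y1,x0:x1].astype(int);w=h[...,0]-np.maximum(h[...,1],h[...,2])-18
    w[w<0]=0;v,u=np.mgrid[y0:y1,x0:x1];s=w.sum();return (int(s),round((u*w).sum()/max(s,1),1),round((v*w).sum()/max(s,1),1))
E
python3 - <<'E'
from h import *
ld=lambda f:cv2.cvtColor(cv2.imread('pics/'+f),cv2.COLOR_BGR2RGB)
print([red(ld(f)) for f in('scene0.png','s1.png','s2.png','s9.png','s10.png')])
tb=(150,195,190,225)
print([red(ld(f),tb) for f in('top0.png','t10.png')])
wb=(270,60,400,260)
g=cv2.cvtColor(cv2.imread('pics/s10.png'),cv2.COLOR_BGR2GRAY)[140:190,365:405];print('\n'.join(' '.join('%3d'%v for v in r[::2]) for r in g[::2]))
E
```

```text
[(91, np.float64(387.7), np.float64(166.7)), (4, np.float64(387.8), np.float64(166.8)), (0, np.float64(0.0), np.float64(0.0)), (2, np.float64(405.0), np.float64(143.0)), (0, np.float64(0.0), np.float64(0.0))]
[(168, np.float64(166.6), np.float64(207.2)), (0, np.float64(0.0), np.float64(0.0))]
129 127  82  72  41  17 113  96  23  29  72  70  66  69 125 131 127 131 131 129
129 129  89  70  33  22  39  14  14  55  71  72  71  49 120 131 128 129 130 130
127 130 122  71  23  20  18  18   2  63  70  68  67  43 120 128 131 127 129 128
132 132 124  61  10  19  16  23  30  68  71  74  71 116 127 128 129 127 129 127
134 123  58  15  13  17  20  16  35  72  68  79 118 129 130 129 129 129 131 130
 97  35  14  20  14  18  21  14  46  68  77 127 127 126 127 129 127 127 130 129
 48  13  25  23  17  12  16  10  29  29  40 123 129 127 127 125 128 128 128 131
 73  12  13  18  16  20  16  17  16  10  22 112 130 128 127 128 127 129 129 130
 99  14  20  18  13  15  13  23  26  22  12  76 120 119 123 127 128 128 131 130
126  34   9   7  42 112  44   9  17  21  11  41  98 105 102 130 127 128 125 128
131  9
[... 493 characters left out ...]
  76  46  45  47  54  77  72  68  23  86 102  93 130 131 129
111 115 117 131 106  52  42  48  49  55  76  68  67  27  78 100 100 122 133 133
108 111 110  87  75  70  60  43  46  54  60  74  67  48  49  75  95 105 133 131
109 110 110  66  56  57  66  42  43  53  56  76  74  67  29  65 113 102 132 133
112 118 136  98  58  58  61  48  43  52  53  74  80  71  33  72 118 107 128 135
113 130 130 122  60  59  57  57  43  46  55  65  70  70  40  58 113 123 125 135
113 131 132 129  73  61  59  72  45  43  51  54  78  90  82  42  89  99 109 134
111 109 119 135 101  58  60  60  49  45  50  57  92  98  83  36  91 123 115 139
112 111  92  99 113  58  56  62  53  45  42  51  76  98  82  58  76  90 113 123
```

Run:
```python
from h import *
K,C=cam('scene')
def P(e,z,th,zs,xs=.012):
    c,s=np.cos(th),np.sin(th);x=xs*c-zs*s;zz=z+xs*s+zs*c;x+=-.035+e
    a=np.radians(10.3);return np.array([.5528+x*np.cos(a),.2927+x*np.sin(a),zz])
def slot(f,r0,r1):
    g=cv2.cvtColor(cv2.imread('pics/'+f),cv2.COLOR_BGR2GRAY).astype(float);pts=[]
    for r in range(r0,r1):
        seg=g[r,384:402]; lo=[c for c in range(3,15) if seg[c]==seg[c-3:c+4].min() and seg[c]<55]
        if lo: pts.append((384+lo[0],r))
    p=np.array(pts);k=np.polyfit(p[:,1],p[:,0],1);res=abs(np.polyval(k,p[:,1])-p[:,0]);p=p[res<1.5];k=np.polyfit(p[:,1],p[:,0],1)
    return len(p),k[0].round(3),np.polyval(k,175).round(1)
for f in('scene0.png','s1.png','s10.png'):print(f,slot(f,166,190))
for e,z,th in[(0,.165,30),(0,.181,10),(0,.181,15),(0,.181,20),(0,.181,25),(0,.181,30)]:
    a,b=pix(K,C,P(e,z,np.radians(th),-.045)),pix(K,C,P(e,z,np.radians(th),-.105));m=(b[0]-a[0])/(b[1]-a[1]);print(th,z,m.round(3),(a[0]+m*(175-a[1])).round(1))
```

```text
scene0.png (24, np.float64(0.311), np.float64(390.6))
s1.png (24, np.float64(0.311), np.float64(390.6))
s10.png (23, np.float64(0.312), np.float64(391.7))
30 0.165 0.315 389.6
10 0.181 -0.005 382.9
15 0.181 0.077 385.3
20 0.181 0.157 387.7
25 0.181 0.235 390.0
30 0.181 0.312 392.4
```

The slot line on the face has the same slope as at home (0.312 vs 0.311), so the scale already leans the full 30 deg. It sits only about 6 mm high. Lower the rest.

>>> send_rows(targets=[[0, 0, 0, -4, 0], [0, 0, 0, -4, 0], [0, 0, 0, -3, 0], [0, 0, 0, 0, 0]], grip_force=6)

```text
time: 31.52
position: [0.5185, 0.2884, 0.1652]
eef_rot: [-176.8, -0.7, 100.4]
ft_force: [1.7, -0.7, -0.6]
gripper_width: 0.0246
```

```bash
cat >> h.py <<'E'
def slot(f,r0=166,r1=190):
    g=cv2.cvtColor(cv2.imread('pics/'+f),cv2.COLOR_BGR2GRAY).astype(float);pts=[]
    for r in range(r0,r1):
        seg=g[r,384:402]; lo=[c for c in range(3,15) if seg[c]==seg[c-3:c+4].min() and seg[c]<55]
        if lo: pts.append((384+lo[0],r))
    p=np.array(pts);k=np.polyfit(p[:,1],p[:,0],1);res=abs(np.polyval(k,p[:,1])-p[:,0]);p=p[res<1.5];k=np.polyfit(p[:,1],p[:,0],1)
    return len(p),k[0].round(3),np.polyval(k,175).round(1)
E
python3 - <<'E'
from h import *
o,im=snap('scene','s11.png');print(slot('s11.png'),o['position'],o['ft_force'],o['gripper_width'])
# body shift vs home: template of home face lower part
a=cv2.imread('pics/scene0.png',0)
for f in('s1.png','s10.png','s11.png'):
    b=cv2.imread('pics/'+f,0);t=a[172:196,376:404];r=cv2.matchTemplate(b[160:210,360:420],t,cv2.TM_CCOEFF_NORMED);_,m,_,l=cv2.minMaxLoc(r);print(f,round(m,3),l[0]-16,l[1]-12)
E
```

```text
(24, np.float64(0.303), np.float64(390.4)) [0.51851004 0.28841749 0.16521228] [ 1.67614654 -0.74017848 -0.63793804] 0.024573642930551098
s1.png 0.896 0 0
s10.png 0.848 1 0
s11.png 0.881 0 0
```

The slot line and template match home within a pixel. Nudge down and release.

>>> send_rows(targets=[[0, 0, 0, -4, 0], [0, 0, 0, -2, 0], [0.3, 0, 0, 0, 0], [0.35, 0, 0, 0, 0], [0.4, 0, 0, 0, 0], [0.5, 0, 0, 0, 0], [0.8, 0, 0, 0, 0], [1, 0, 0, 0, 0], [1, 0, 0, 0, 0]], grip_force=6)

```text
time: 32.7
position: [0.517, 0.288, 0.1614]
eef_rot: [-176.6, -0.7, 100.4]
ft_force: [-0.1, 0.4, 0.5]
gripper_width: 0.0734
```

Run:
```python
from h import *
o,im=snap('scene','s12.png');print(slot('s12.png'),red(im),o['position'],o['ft_force'],o['gripper_width'])
a=cv2.imread('pics/scene0.png',0)
for f in('s1.png','s12.png'):
    b=cv2.imread('pics/'+f,0);t=a[172:196,376:404];r=cv2.matchTemplate(b[160:210,360:420],t,cv2.TM_CCOEFF_NORMED);_,m,_,l=cv2.minMaxLoc(r);print(f,round(m,3),l[0]-16,l[1]-12)
```

```text
(24, np.float64(0.305), np.float64(390.3)) (8, np.float64(387.6), np.float64(166.8)) [0.51697023 0.287963   0.16140432] [-0.0933214   0.38245283  0.54146579] 0.07339421856898445
s1.png 0.896 0 0
s12.png 0.883 0 0
```

Released with the scale at home. Wait for the jaws to open fully, rise, and back off towards the robot so that all three views are clear.

>>> send_rows(targets=[[1, 0, 0, 0, 0], [1, 0, 0, 0, 0], [1, 0, 0, 10, 0], [1, 0, 0, 25, 0], [1, 0, 0, 40, 0], [1, 0, 0, 50, 0], [1, 0, 0, 50, 0], [1, -40, 0, 20, 0], [1, -50, 0, 0, 0], [1, -40, 0, 0, 0]])

```text
time: 34.0
position: [0.3848, 0.2871, 0.3659]
eef_rot: [-176.8, -0.8, 100.3]
ft_force: [-0.3, 0.7, -0.1]
gripper_width: 0.0941
```

>>> send_rows(targets=[[1, -30, -40, 0, 0], [1, -10, -50, 0, 0], [1, 0, -50, 0, 0], [1, 0, -50, 0, 0], [1, 0, -30, 0, 0], [1, 0, 0, 0, 0], [1, 0, 0, 0, 0]])

```text
time: 34.88
position: [0.3387, 0.0625, 0.3739]
eef_rot: [-177.7, -0.8, 100.6]
ft_force: [-0.8, -0.1, -0.1]
gripper_width: 0.094
```

Run:
```python
from h import *
o,im=snap('scene','s13.png');o,it=snap('top','t13.png');print(o['time'],o['position'],o['gripper_width'],slot('s13.png'),red(im),red(it,(150,195,190,225)))
def mt(A,B,box,pad=8):
    x0,y0,x1,y1=box;t=A[y0:y1,x0:x1];r=cv2.matchTemplate(B[y0-pad:y1+pad,x0-pad:x1+pad],t,cv2.TM_CCOEFF_NORMED)
    _,m,_,l=cv2.minMaxLoc(r)
    s=r[l[1]-1:l[1]+2,l[0]-1:l[0]+2];sub=lambda a,b,c:.5*(a-c)/(a-2*b+c)
    return round(m,3),round(l[0]-pad+sub(*s[1]),2),round(l[1]-pad+sub(*s[:,1]),2)
a,b=cv2.imread('pics/scene0.png',0),cv2.imread('pics/s13.png',0);ta,tb=cv2.imread('pics/top0.png',0),cv2.imread('pics/t13.png',0)
print('scene scale all',mt(a,b,(362,136,404,200)),'grip',mt(a,b,(362,136,394,166)),'face',mt(a,b,(372,162,404,198)))
print('top scale all',mt(ta,tb,(142,190,190,230)),'grip',mt(ta,tb,(143,208,188,230)),'foot',mt(ta,tb,(160,186,206,244)))
for n,bx in dict(spanner=(220,183,248,246),seal=(338,215,362,236),ringbox=(339,165,362,202),tape=(222,258,268,304),gauge=(126,146,194,180),carton=(274,108,338,158),tubeA=(192,116,224,156),tubeB=(246,104,278,148),bin=(344,104,416,162),green=(284,268,344,320)).items():print(n,mt(ta,tb,bx))
g=tb; K,C=cam('top');print('tray px',pix(K,C,(.5092,-.3125,.012)))
h=cv2.imread('pics/t13.png')[195:258,376:450];m=(cv2.cvtColor(h,cv2.COLOR_BGR2GRAY)<85).astype(np.uint8);m=cv2.morphologyEx(m,cv2.MORPH_OPEN,np.ones((3,3)))
cs,_=cv2.findContours(m,0,1);c=max(cs,key=cv2.contourArea);B=cv2.boxPoints(cv2.minAreaRect(c))+[376,195];P=[onz(K,C,*p,.035) for p in B];print('carrier',np.mean(P,0).round(3),[np.linalg.norm(P[i]-P[i-1]).round(3) for i in range(4)])
```

```text
34.925 [0.3387372  0.06270847 0.37389161] 0.0940055795585691 (24, np.float64(0.319), np.float64(390.4)) (93, np.float64(387.6), np.float64(166.7)) (185, np.float64(166.5), np.float64(207.3))
scene scale all (0.996, np.float32(-0.08), np.float32(0.07)) grip (0.996, np.float32(-0.06), np.float32(0.03)) face (0.992, np.float32(-0.09), np.float32(0.11))
top scale all (0.992, np.float32(0.07), np.float32(-0.0)) grip (0.99, np.float32(0.08), np.float32(0.0)) foot (0.992, np.float32(0.05), np.float32(-0.01))
spanner (0.947, np.float32(0.0), np.float32(-0.13))
seal (0.997, np.float32(0.0), np.float32(-0.0))
ringbox (0.997, np.float32(0.0), np.float32(-0.0))Traceback (most recent call last):
  File "<stdin>", line 11, in <module>
  File "<stdin>", line 7, in mt
TypeError: mt.<locals>.<lambda>() missing 3 required positional arguments: 'a', 'b', and 'c'
```

The scale matches its starting picture to 0.1 px in both views. Quick check of the carrier and the remaining items (the arm hides the tape and green box in the top view), then hand in.

Run:
```python
from h import *
ta,tb=cv2.imread('pics/top0.png',0),cv2.imread('pics/t13.png',0)
a,b=cv2.imread('pics/scene0.png',0),cv2.imread('pics/s13.png',0)
def mt(A,B,box,pad=8):
    x0,y0,x1,y1=box;r=cv2.matchTemplate(B[y0-pad:y1+pad,x0-pad:x1+pad],A[y0:y1,x0:x1],cv2.TM_CCOEFF_NORMED);_,m,_,l=cv2.minMaxLoc(r);return round(m,3),l[0]-pad,l[1]-pad
for n,bx in dict(gauge=(126,146,194,180),carton=(274,108,338,158),tubeA=(192,116,224,156),tubeB=(246,104,278,148),bin=(344,104,416,162)).items():print(n,mt(ta,tb,bx))
print('scene tape',mt(a,b,(264,170,306,210)),'green',mt(a,b,(188,180,252,236)))
K,C=cam('top');h=tb[195:258,376:450];m=cv2.morphologyEx((h<95).astype(np.uint8),cv2.MORPH_OPEN,np.ones((3,3)))
cs,_=cv2.findContours(m,0,1);c=max(cs,key=cv2.contourArea);B=cv2.boxPoints(cv2.minAreaRect(c))+[376,195];P=[onz(K,C,*p,.043) for p in B];print('carrier',np.mean(P,0).round(3),[np.linalg.norm(P[i]-P[i-1]).round(3) for i in range(4)])
```

```text
gauge (0.988, 0, 0)
carton (0.999, 0, 0)
tubeA (0.999, 0, 0)
tubeB (0.999, 0, 0)
bin (0.992, 0, 0)
scene tape (0.996, 0, 0) green (0.769, 1, 0)
carrier [ 0.537 -0.322  0.043] [np.float64(0.115), np.float64(0.028), np.float64(0.115), np.float64(0.028)]
```

Run:
```python
from h import *
K,C=cam('top')
P=[onz(K,C,350+(x-396)/400*120,165+y/440*120,.043) for x,y in[(548,138),(708,180),(686,303),(520,263)]]
print(np.mean(P,0).round(3),[(p-[.5092,-.3125,0]).round(3).tolist() for p in P])
b=cv2.imread('pics/t8.png',0);c=cv2.imread('pics/t13.png',0);r=cv2.matchTemplate(c[195:260,380:445],b[203:250,388:436],cv2.TM_CCOEFF_NORMED);print(cv2.minMaxLoc(r)[1::2])
print(ctrl.job_done())
```

```text
[ 0.503 -0.31   0.043] [[0.053, 0.049, 0.043], [0.02, -0.069, 0.043], [-0.064, -0.045, 0.043], [-0.033, 0.076, 0.043]]
(0.7836112976074219, (8, 8))
the job is handed in; nothing more can be done
None
```

I carried out the whole job in order and handed it in at about 35 s of the 72 s allowed; no verdict was reported.

- **Weighing:** I took the scale from its stand and hooked the grey carrier. It hung about 36 mm clear (single estimates ran from 29 to 40 mm) and I held it still for over 4 s. It reads about 7.2 N.
- **Goods-out tray:** I carried it low on the hook, set it down in the larger tray and unhooked it. Its corners lie within ±76 mm of the tray centre, inside the rim.
- **Scale back home:** I laid it back face up. Its grip and face match the starting pictures to about 0.1 px in both fixed cameras, and the pointer is home.

**Checks that failed or disagreed:**
- The tool had drifted about 4° off vertical for the return. Because of that, the jaw width gave a wrong tilt as the scale went back in; I went by the slot line on its face instead.
- My automatic outline of the carrier in the final picture failed. I measured it from the picture taken just after unhooking, and it shows no movement since (match only 0.78).
- The green look-alike matched only weakly (0.77, 1 px shift). I think that is the arm's shadow, as nothing came near it.
- The other bystanders show no shift beyond 0.13 px.

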